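Push the strays back into the paint row

ROBOT

A 7-joint arm with a two-finger parallel gripper is mounted at the origin on the work surface. World frame = base frame: x ahead of the robot, y to its left, z up, the work surface at z = 0. Lengths are in mm, angles in rad, forces in N, time in s.
With the tool pointing down it reaches from about 400 to 750 mm from the base axis. Payload 19.5 kg.
Tool frame: the origin (TCP) lies between the finger pads; the fingertips stand 22 mm ahead of it and the grasp point (between the pads) lies 3 mm ahead of it; z points along the fingers, y is the line along which they close (so a half turn about z gives the same grasp; the last joint's range is limited). The gripper opens to 85 mm and grips with 20 to 120 N. Pads are 22 mm wide; open, the fingers measure 114 mm over their backs; the gripper's body (76 mm by 85 mm) begins 54 mm behind the grasp point. The pads swing forward as they close: fully open they stand 13 mm farther back than shut.
Start: joints at [-1.241, 0.707, -0.028, 1.485, 0.022, 0.951, -0.075], TCP at [208.88, 535.693, 253.268] pointing down, gripper open.
Joint ranges: [-2.71, 2.71], [-0.32, 2.16], [-1.57, 1.52], [0, 2.45], [-1.46, 4.6], [0, 2.02], [-2.83, 2.83]. Speed limits (rad/s): [1.89, 1.89, 2.57, 2.57, 3.01, 3.01, 3.01].

INTERFACE

Orientations are given as a rotation vector (axis times angle).
In Python, from station import bot gives the robot as it stands. Calls block until the motion is done:
- bot.move_pose(position, orientation): joint-space move of the TCP to a pose.
- bot.move_linear(position, ori=None, max_speed=150, threshold=None): straight line of the TCP; ori=None keeps the orientation; max_speed is the mean speed in mm/s. With threshold (N) it stops when the force on the tool has changed by that much, and returns True; else False.
- bot.set_joints(angles): joint-space move.
- bot.grip(opening): finger opening in mm; the grip force is fixed at half the most; returns when the fingers have stopped.
- bot.sleep(seconds).
- bot.ik(position, orientation): joint angles nearest the present ones, or None.
- bot.state(): the state.
- bot.read_camera(name): name is "scene" or "top"; returns (picture, depth): 420x560x3 uint8, blue, green, red; 420x560 float32, mm along the optical axis (not along the pixel's ray), 0 where there is no reading.
- bot.calibration(name): a dict with "mtx" (3x3 intrinsics, pixels), "xyz" and "attitude" of the camera in the world. Camera axes: x right, y up, looking along -z (the intrinsics and any distortion apply to the point x, -y, -z); pixel columns grow to the right and rows downward; lengths in mm; the calibration is good to about 2 mm. A picture is of the moment at which its call begins. calibration takes no time and is no camera call.
A pose or a line that the arm cannot do raises bot.PlanningError and nothing moves.
- bot.close_job(): hands the job in; it is judged then, once.
The state is a dict: "time": time; "qpos": joint angles; "qd": joint speeds; "effort": joint torques, N m; "position": TCP position; "ee_rot": TCP orientation; "force": force on the tool from outside, world axes, zero at the start; "torque": the same for the moment, N m; "grip_width": finger opening in mm; "finger_force": force on a finger pad.
Only numpy, scipy, OpenCV 4.12 (cv2) and the standard library are available. Lean on these libraries where they do the work, as an engineer would, in place of code of your own. Each camera call takes 0.05 s, during which the arm holds its last target. There are 200 camera calls.

TASK

On the paint bench a round jar and a square tin have been left standing out of the row. With the fingertips, gently push each one straight back along the table into the gap behind it until it touches the wooden rail, the tin with a flat side flush against the rail. Do not pinch, lift, tip or flick them, and leave the three bottles in the row and the mixing cup where they stand.

Things in the scene. Friction and masses are not known exactly. Their poses are not given: they have to be found in the camera images.
- rack: Dark wooden stop rail fixed on the bench, 390 (y) x 18 (x) x 30 mm high. Origin: centre of its underside; x points away from the robot, square to the rail; the face to push against is at x = -9 mm. End cheeks at y = +-200 mm, 20 mm high, reach to x = -49 mm. Places at y = -150, -75, 0, 75, 150 mm: bottles at -150, 0, 150; the gaps at -75 and 75 await jar and tin. Bench flat.
- jar: Round white jar, black lid: body 40 mm in diameter, 40 mm high; lid 36 mm wide; 56 mm tall in all; 60 to 130 g. Starts 55 to 115 mm from home towards the robot, before one gap (within 12 mm sideways). Origin: centre of its underside, z up. Home when its side touches the rail (centre at x = -29 mm of the rail).
- tin: Square bare-metal tin, 44 x 44 x 42 mm high, black cap, 56 mm tall in all; 75 to 155 g. Starts 55 to 115 mm from home towards the robot, before the other gap (within 12 mm sideways), turned up to 0.4 rad. Origin: centre of its underside, z up, x and y square to its sides. Home when a flat side lies on the rail (centre at rail x = -31 mm). Pushed in askew it can jam.
- bottle_a: White plastic paint bottle, straight black cap 24 mm wide; 36 mm in diameter, 62 mm tall, about 100 g. One of three standing in line close to the rail (their places along the rail vary, about 150 mm apart); leave it alone. Origin: centre of its underside.
- bottle_b: White plastic paint bottle, broad black lid 34 mm wide; 36 mm in diameter, 58 mm tall, about 100 g. One of three standing in line close to the rail (their places along the rail vary, about 150 mm apart); leave it alone. Origin: centre of its underside.
- bottle_c: White plastic paint bottle, pointed grey cap; 36 mm in diameter, 64 mm tall, about 100 g. One of three standing in line close to the rail (their places along the rail vary, about 150 mm apart); leave it alone. Origin: centre of its underside.
- cup: Small empty grey mixing cup, 44 mm across its rim, 38 mm high, about 50 g, standing before the middle of the row between the jar's and the tin's paths; leave it alone. Origin: centre of its underside.
Things that resemble listed ones, but are neither listed nor needed, are in the scene too. What is shaped like the tin but blue or pink is not meant.

How it is judged (in metres and radians):
At the end, for the whole second after the job is handed in: Jar and tin stand upright and at rest on the bench in the two gaps (within 30 mm along the rail of the gap's middle), each within 4 mm of touching the rail, the tin's flat side within 0.12 rad of the rail; the bottles and the cup still stand within 12 mm of where they were (x of jar in the frame of rack between -0.033 and -0.022 m and x of tin in the frame of rack between -0.0355 and -0.025 m and (angle between the x axis of tin and the x axis of rack, either way round below 0.12 rad or angle between the y axis of tin and the x axis of rack, either way round below 0.12 rad) and ((y of jar in the frame of rack between 0.045 and 0.105 m and y of tin in the frame of rack between -0.105 and -0.045 m) or (y of jar in the frame of rack between -0.105 and -0.045 m and y of tin in the frame of rack between 0.045 and 0.105 m)) and height (world z) of each of jar, tin below 0.005 m and angle between each of jar, tin's own z axis and vertical below 0.08 rad and linear speed of each of jar, tin below 0.02 m/s and angle between each of bottle_a, bottle_b, bottle_c, cup's own z axis and vertical below 0.1 rad and distance of each of bottle_a, bottle_b, bottle_c, cup from where it was at the start of the episode below 0.012 m).
It fails at once if the jar or the tin is lifted off the bench (height (world z) of any of jar, tin above 0.006 m).
It fails at once if the jar or the tin is tipped (angle between any of jar, tin's own z axis and vertical above 0.25 rad).
It fails at once if the jar or the tin is flicked (faster than 0.5 m/s) (linear speed of any of jar, tin above 0.5 m/s).
It fails at once if the jar or the tin is pinched or rammed (finger force over 35 N) (contact force between the fingers and jar above 35 N or contact force between the fingers and tin above 35 N).
It fails at once if a bottle of the row or the mixing cup is moved by more than 12 mm or tipped (distance of any of bottle_a, bottle_b, bottle_c, cup from where it was at the start of the episode above 0.012 m or angle between any of bottle_a, bottle_b, bottle_c, cup's own z axis and vertical above 0.25 rad).
It also fails if it takes over 51 s, if anything falls off the work surface, if the arm or the gripper's body presses on something with over 40 N, if the wrist force passes 120 N, or if a joint passes its speed limit or range.

## Working session

There is one attempt and no reset: what is moved stays moved. The work goes in short steps, each a Python script; the robot and the scene stay as the last script left them, time stands still between calls to the robot, and variables do not carry over. Pictures are saved under pics/ and viewed, at most 10 in all, crops included, and the job is handed in when it is done.

```bash
mkdir -p pics; ls; python3 - <<'E'
from station import bot
import cv2,numpy as np
for n in("top","scene"):
    p,d=bot.read_camera(n); cv2.imwrite(f"pics/{n}0.png",p); np.savez(f"{n}0.npz",p=p,d=d)
    print(n,bot.calibration(n))
s=bot.state();print(s["time"],s["ee_rot"],s["grip_width"])
E
```

```text
pics
top {'mtx': array([[402.68464325,   0.        , 287.09433423],
       [  0.        , 402.68464325, 201.58684656],
       [  0.        ,   0.        ,   1.        ]]), 'xyz': array([468.08929431,  28.67382403, 710.04612198]), 'attitude': array([ 0.13688683, -0.14002871, -1.55678328])}
scene {'mtx': array([[437.55375412,   0.        , 276.61075306],
       [  0.        , 437.55375412, 215.39646971],
       [  0.        ,   0.        ,   1.        ]]), 'xyz': array([1061.75994823,  -96.57776849,  517.71621811]), 'attitude': array([0.68879727, 0.56514643, 1.25577872])}
0.1 [-5.80598267e-01 -3.08731804e+00  1.49924725e-03] 85.52806087131714
```

View pics/top0.png

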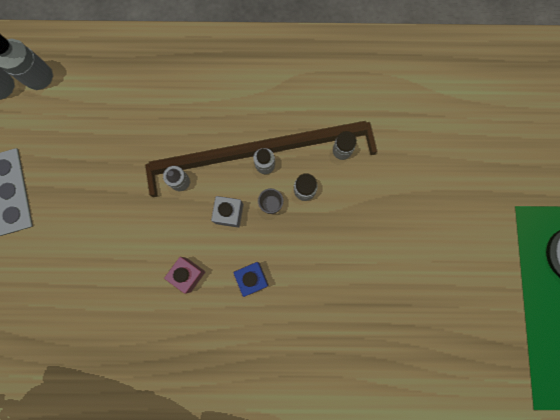

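View pics/scene0.png

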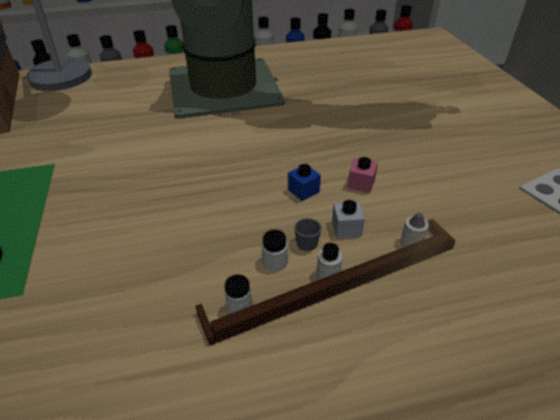

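The top view shows the rail from (150,168) to (368,127), the jar at about (306,187), the tin at (227,211) and the cup at (271,202). The bottles are at (176,177), (264,160) and (345,146). The blue and pink tins at (250,279) and (184,275) are decoys. I'll enlarge this area for exact pixels.

```bash
python3 - <<'E'
import cv2,numpy as np
p=np.load("top0.npz")["p"]
c=cv2.resize(p[115:235,140:300],None,fx=5,fy=5,interpolation=cv2.INTER_CUBIC);cv2.imwrite("pics/cA.png",np.clip(c*1.5,0,255).astype('u1'))
c=cv2.resize(p[105:225,230:390],None,fx=5,fy=5,interpolation=cv2.INTER_CUBIC);cv2.imwrite("pics/cB.png",np.clip(c*1.5,0,255).astype('u1'))
E
```

```text
(no output)
```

View pics/cA.png

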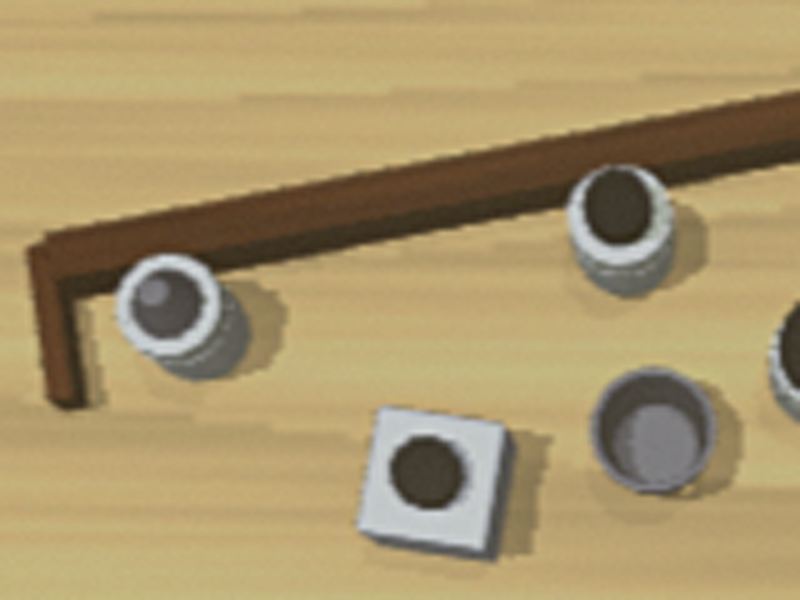

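View pics/cB.png

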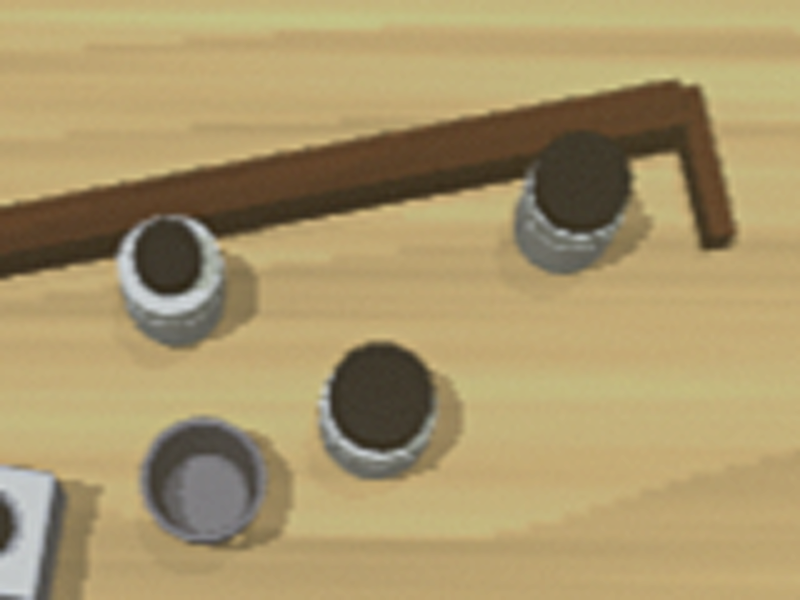

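Crop A gives the tin's top-face corners at about (380,407), (510,431), (491,550) and (360,530), and the cup rim centre at (654,431). Crop B gives the jar lid centre at (382,395) and the rail's rear top end at (682,80). Now I'll convert these to positions.

```bash
cat > h.py <<'E'
from station import bot
import numpy as np
from scipy.spatial.transform import Rotation as R
def px(cam,u,v,z):
    c=bot.calibration(cam);K=c["mtx"]
    d=R.from_rotvec(c["attitude"]).apply([(u-K[0,2])/K[0,0],-(v-K[1,2])/K[1,1],-1])
    return c["xyz"]+d*(z-c["xyz"][2])/d[2]
A=lambda x,y,z:px("top",139.6+x/5,114.6+y/5,z)
B=lambda x,y,z:px("top",229.6+x/5,104.6+y/5,z)
E
python3 - <<'E'
from h import *
np.set_printoptions(precision=1,suppress=True)
l,r=A(46,235,30),B(682,80,30); print("rail back",l,r,np.linalg.norm(l-r))
f1,f2=A(500,182,30),B(300,200,30)
e=(l-r)[:2]/np.linalg.norm((l-r)[:2]); ex=np.array([e[1],-e[0]]); th=np.arctan2(ex[1],ex[0]); print("yaw",th)
mid=(l+r)[:2]/2-9*ex
fr=lambda p:np.array([(p[:2]-mid)@ex,(p[:2]-mid)@e])
print("origin",mid,"front edge x",fr(f1),fr(f2),"front inner r",fr(B(683,125,30)),"cheek R end",fr(B(718,245,20)),"L",fr(A(62,403,20)))
T=[A(380,407,42),A(510,431,42),A(491,550,42),A(360,530,42)]
print("tin",fr(np.mean(T,0)),np.mean(T,0),"cap",fr(A(427,471,56)))
for i in range(4):
    a=fr(T[(i+1)%4])-fr(T[i]);print(a,np.linalg.norm(a),np.arctan2(a[1],a[0]))
for n,p in dict(jar=B(382,395,56),cup=A(654,431,38),a=B(168,257,62),b=B(582,180,58),c=A(153,291,64)).items(): print(n,fr(p),p)
E
```

```text
rail back [657.9 269.8  30. ] [ 737.3 -111.2   30. ] 389.20414577325806
yaw 0.2053258211058311
origin [688.8  77.5] front edge x [-2.8 35.9] [ -8.3 -52.4] front inner r [  -7.4 -191.1] cheek R end [ -50.3 -195.9] L [-48.8 200.3]
tin [-104.6   74.6] [571.2 129.2  42. ] cap [-103.9   75.2]
[-16.6 -41.6] 44.80934633313651 -1.9511106394154534
[-38.5  13.3] 40.71027512592043 2.809231608747772
[15.1 41.7] 44.39773746224644 1.223260594605128
[ 40.  -13.4] 42.186091226745084 -0.32370380609965416
jar [-88.2 -64.1] [615.5  -3.3  56. ]
cup [-101.9   -0.5] [589.1  56.2  38. ]
a [-29.4  -3. ] [660.6  68.5  62. ]
b [ -28.8 -145.4] [690.2 -70.7  58. ]
c [-28.5 152.7] [629.7 221.2  64. ]
```

```bash
cat >> h.py <<'E'
th=0.2053; O=np.array([688.8,77.5]); ex=np.array([np.cos(th),np.sin(th)]); ey=np.array([-np.sin(th),np.cos(th)])
def W(x,y,z): return np.r_[O+x*ex+y*ey,z]
def rf(): p=np.array(bot.state()["position"]); return np.r_[(p[:2]-O)@ex,(p[:2]-O)@ey,p[2]].round(1)
def ori(s): # tool y = s*ey
    Y=np.r_[s*ey,0];Z=np.array([0,0,-1.]);return R.from_matrix(np.c_[np.cross(Y,Z),Y,Z]).as_rotvec()
E
python3 - <<'E'
from h import *
for s in(1,-1):
    for p in[(-155,77,130),(-155,77,30),(-62,77,30),(-139,-66,130),(-60,-66,30)]:
        q=bot.ik(W(*p),ori(s)); print(s,p,None if q is None else np.round(q,2))
E
```

```text
1 (-155, 77, 130) [-0.15  0.84 -0.27  1.76  0.36  0.59  1.15]
1 (-155, 77, 30) [-0.18  1.01 -0.21  1.8   0.5   0.38  1.02]
1 (-62, 77, 30) [-0.15  1.1  -0.28  1.44  0.41  0.66  1.17]
1 (-139, -66, 130) [ 0.15  0.88 -0.36  1.65  0.44  0.7   1.35]
1 (-60, -66, 30) [ 0.12  1.13 -0.4   1.37  0.54  0.75  1.31]
-1 (-155, 77, 130) [-0.52  0.88  0.45  1.78 -0.6   0.63 -1.08]
-1 (-155, 77, 30) [-0.44  1.04  0.29  1.81 -0.69  0.4  -1.  ]
-1 (-62, 77, 30) [-0.44  1.13  0.37  1.45 -0.55  0.67 -1.19]
-1 (-139, -66, 130) [-0.27  0.92  0.49  1.66 -0.61  0.72 -0.84]
-1 (-60, -66, 30) [-0.25  1.16  0.46  1.39 -0.65  0.75 -0.91]
```

```bash
cat >> h.py <<'E'
def push(y,x0,x1,x2):
    bot.move_linear(W(x0,y,30),max_speed=120)
    print("down",rf(),bot.state()["grip_width"],bot.state()["time"])
    print(bot.move_linear(W(x1,y,30),max_speed=35,threshold=6),rf(),np.round(bot.state()["force"],1))
    print(bot.move_linear(W(x2,y,30),max_speed=12,threshold=6),rf(),np.round(bot.state()["force"],1),bot.state()["time"])
E
python3 - <<'E'
from h import *
bot.move_pose(W(-160,77,130),ori(-1)); bot.grip(20)
push(77,-160,-80,-58)
import cv2; p,d=bot.read_camera("top"); cv2.imwrite("pics/t1.png",cv2.resize(p[100:240,140:390],None,fx=3,fy=3))
E
```

```text
down [-159.7   77.    30.6] 19.856214490600735 3.6417
False [-80.   77.   30.1] [-0.1 -0.3 -0.5]
True [-64.2  77.   29.6] [0.3 0.1 0.9] 7.325
```

View pics/t1.png

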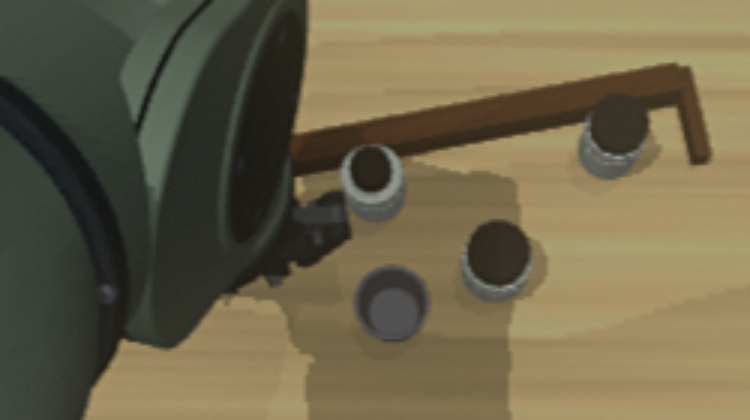

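The arm hides the tin, but it stopped on contact at x=-64.2, which matches a flush tin (-53 - 11). Bottle a and the cup haven't moved. Next is the jar.

```bash
python3 - <<'E'
from h import *
import cv2
bot.move_linear(W(-110,77,30),max_speed=60); bot.move_linear(W(-140,77,130))
bot.move_linear(W(-145,-66,130))
push(-66,-145,-72,-51)
bot.move_linear(W(-110,-66,30),max_speed=60); bot.move_linear(W(-140,-66,150)); bot.move_pose(W(-200,-180,250),ori(-1))
p,d=bot.read_camera("top"); cv2.imwrite("pics/t2.png",np.clip(1.5*cv2.resize(p[115:235,140:300],None,fx=5,fy=5,interpolation=cv2.INTER_CUBIC),0,255));cv2.imwrite("pics/t3.png",np.clip(1.5*cv2.resize(p[105:225,230:390],None,fx=5,fy=5,interpolation=cv2.INTER_CUBIC),0,255))
print(bot.state()["time"])
E
```

```text
down [-144.7  -66.1   30.6] 19.902918943799822 11.2167
False [-72. -66.  30.] [ 0.4 -0.5 -0.4]
True [-57.  -66.   29.5] [ 0.2  0.2 -0.1] 14.65
17.4[ WARN:0@10.952] global loadsave.cpp:1063 imwrite_ Unsupported depth image for selected encoder is fallbacked to CV_8U.
```

View pics/t2.png

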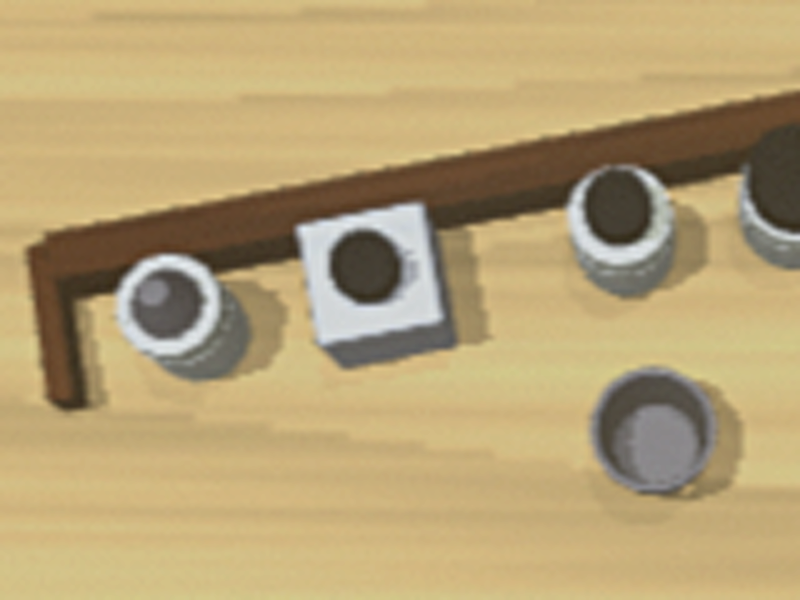

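View pics/t3.png

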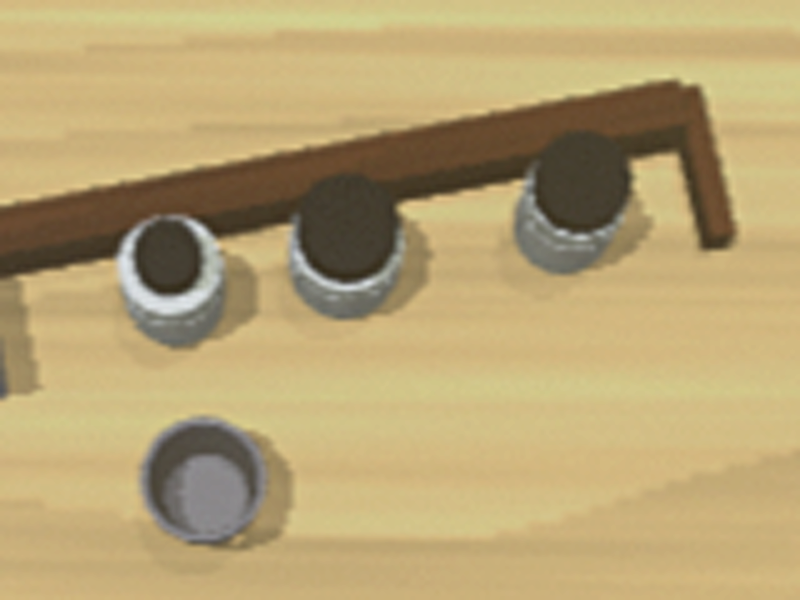

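Both stand against the rail. The tin's top corners are at (298,228), (425,203), (447,320) and (320,347), and the jar lid centre is at (348,228). Bottles and cup haven't moved. I'll check the numbers and hand in if they hold.

```bash
python3 - <<'E'
from h import *
fr=lambda p:np.array([(p[:2]-O)@ex,(p[:2]-O)@ey])
T=[fr(A(*c,42)) for c in((298,228),(425,203),(447,320),(320,347))]
t=np.mean(T,0);j=fr(B(348,228,56))
a=[np.arctan2(*(T[i]-T[k])[[1,0]]) for i,k in((0,1),(3,2))]
print(t,j,np.array(a)-np.pi/2)
if -34.5<t[0]<-27 and -32.5<j[0]<-24 and abs(np.mean(a)-np.pi/2)<.07 and 47<t[1]<103 and -103<j[1]<-47: print(bot.close_job())
E
```

```text
[-30.5377678   83.60315039] [-29.45852934 -64.55607756] [0.0074315  0.02074268]
the job is handed in; nothing more can be done
None
```

The job is handed in at about 17 s: the camera check put the jar at rail x = -29.5 mm and the tin at -30.5 mm, within 0.02 rad of flush, both in their gaps, with bottles and cup unmoved.

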